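Click the selector valve round to the open outlet

ROBOT

A 6-joint arm with a two-finger parallel gripper is mounted at the origin on a cart in front of the work surface, level with it; the furniture and walls round the work are solid. World frame = base frame: x ahead of the robot, y to its left, z up, the work surface at z = 0. Lengths are in mm, angles in rad, forces in N, time in s.
With the tool pointing down it reaches from about 375 to 750 mm from the base axis. Payload 9 kg.
Tool frame: the origin (TCP) lies at the very end of the fingers, on their centre line; the grasp point (between the pads) lies 19 mm behind it; z points along the fingers, y is the line along which they close (so a half turn about z gives the same grasp; the last joint's range is limited). The gripper opens to 85 mm and grips with 20 to 120 N. Pads are 22 mm wide; open, the fingers measure 114 mm over their backs; the gripper's body (76 mm by 85 mm) begins 54 mm behind the grasp point. The pads swing forward as they close: fully open they stand 13 mm farther back than shut.
Start: joints at [-1.412, 0.104, 0.097, 1.564, 0, 1.353], TCP at [220.78, -557.936, 231.331] pointing down, gripper open.
Joint ranges: [-2.99, 2.99], [-0.84, 1.86], [-1.1, 1.16], [-1.84, 2.11], [-1.51, 1.56], [-3.14, 3.14]. Speed limits (rad/s): [2.22, 2.22, 2.57, 3.14, 3.14, 3.14].

INTERFACE

Orientations are given as a unit quaternion [w, x, y, z].
In Python, from rig import bot, get_image, camera_params, spotter gives the robot as it stands. The module is installed in compiled form; this text tells all that it offers.
- The arm moves only by the tool carry_out, never from a script. Its argument "commands" is a list of rows, each a list of 6 numbers: the shift along the tool's x, y, z in mm, then the turn, a rotation vector about the tool's x, y, z in degrees. In form: [[tx, ty, tz, rx, ry, rz], ...]. A call has 1 to 20 rows; each row is the pose to reach, as a shift and turn from the pose commanded when the call began, along the tool's axes at that moment; what a row does not reach only later rows make up. A row lasts 1/12 s, in which the tool goes at most 41.7 mm and 7.16 degrees, less where a joint would pass 70% of its speed; a pose out of reach is approached as far as the arm can. A call with a gripper value outside its range is refused whole. "hand" is the opening, from 0 (shut) to 1 (fully open), set as the call begins (left out, the last holds). The fingers move at their own pace and stop on an object; "newtons" is the grip in N (left out, the last holds). Time passes only in rows, so rows that repeat a pose let the fingers close. It gives the time, the measured TCP pose, the force, the opening and the grip force at its end, in the units of the state.
- bot.observe(): the state, without advancing time (a new reading comes with each control period).
- get_image(name): name is "scene" or "top" or "wrist"; returns the picture (420x560x3 uint8, blue, green, red); there is no depth.
- camera_params(name): a dict with "camera_matrix" (3x3 intrinsics, pixels), "camera_from_world" (4x4, takes a point from world to camera coordinates); the wrist camera has in their place "hand_eye" (4x4, takes a point from camera to tool coordinates, whose origin is the TCP and whose axes are the flange's). Camera axes: x right, y down, z forward; pixel columns grow to the right and rows downward; lengths in mm; the calibration is good to about 2 mm. The wrist camera is an equidistant fisheye: a pixel r from the principal point sees the ray r / f radians off the axis. A picture is of the moment at which its call begins: read the wrist's pose just before it. camera_params takes no time and is no camera call.
- bot.hand_in(): hands the job in; it is judged then, once.
Trained networks look in the newest picture that a camera, given by its name, has taken for a name from the list of things; names that differ only in an ending like _2 or _b are one class to them, and where a whole thing is asked for, a point or a joint stands for the part that bears it (a point fixed in the world has none). Each returns a list of dicts, best first, with "score" (0 to 1); they miss things now and then, are a little off and sometimes report something else, mostly with a low value. They report only what shows in the picture. A call takes as long as a camera call.
- spotter.search_frame(camera, name): "at" ([column, row] in pixels, amid what is visible of it).
- spotter.place_of(camera, name): "at" ([column, row] in pixels: a listed point, or the origin of a listed thing).
The state is a dict: "time": time; "joints": joint angles; "qvel": joint speeds; "tau": joint torques, N m; "tcp_pos": TCP position; "eef_rot": TCP orientation; "wrist_force": force on the tool from outside, world axes, zero at the start; "moment": the same for the moment, N m; "gripper_width": finger opening in mm; "grip_force": force on a finger pad.
Only numpy, scipy, OpenCV 4.12 (cv2) and the standard library are available. Lean on these libraries where they do the work, as an engineer would, in place of code of your own. Each camera call takes 0.05 s, during which the arm holds its last target. There are 200 camera calls.

TASK

On the larger valve, the one with six outlets, turn the bar knob click by click until its pointer is at the one outlet with the tall, open hose barb, all the others being closed by short caps. Let go with the knob seated in that click, and do not turn the knob of the smaller three-outlet valve.

Things in the scene. Friction and masses are not known exactly. Their poses are not given: they have to be found in the camera images.
- selector (a joint): angle of the larger valve's knob, growing clockwise from above. Six clicks, one per outlet, 0.4363 rad (25 degrees) apart: 0 to 2.182; end stops 0.09 rad beyond. Starts in the first or second; the open outlet is third or fourth, so turn 1 to 3 clicks clockwise. About 0.1 N m passes a click; let go within half a spacing of one, it springs into it.
- selector_grip (a point): on the axis of the larger valve's knob, at the height to grip, 90 mm above the bench; x axis along the bar towards its pointer nose, z up; turns with the knob. Black bar 46 mm long (x), 14 mm thick (y), from 24 mm below this point to 11 mm above it, on a disc 44 mm across, 24 to 30 mm below it. The nose reaches 36 mm from the axis at the disc's height.
- valve: the larger valve, fixed on the bench; origin under the knob's axis, on the bench. Round metal foot 168 mm across, 14 mm high; grey hub 68 mm across (dial rim 78 mm), up to 60 mm. Six outlets stand on the foot in an arc 66 mm from the axis, centred on its x axis, on the side towards the robot; a white line on the dial marks each.
- barb: the open hose barb: upright grey ribbed nozzle, 16 mm across its collar, 15 mm across its ribs, 40 mm tall, a dark bore on top, fixed on the larger valve's foot 66 mm from the knob's axis. Origin: centre of its underside, 14 mm above the bench; z up. The other five outlets have plain low grey caps 22 mm across, 13 mm tall.
- small_pointer (a point): on the pointer nose of the smaller valve's knob, 28 mm from that knob's axis, 51 mm above the bench; x axis outward along the nose. That valve looks alike but its foot is 112 mm across, with three outlets, all capped, and a bar 34 mm long, top 79 mm above the bench. The knob turns without clicks; leave it as it is.

How it is judged:
By the outcome, as a careful person would: the job done as asked, in the order asked, and still so for the second after the job is handed in, with the robot touching nothing.
It also fails if it takes over 29 s, if anything falls off the work surface, if the arm or the gripper's body presses on something with over 40 N, if the wrist force passes 120 N, or if a joint passes its speed limit or range.

## Working session

There is one attempt and no reset: what is moved stays moved. The work goes in short steps, Python scripts to look and compute and a tool call to move; the robot and the scene stay as the last step left them, time stands still between calls to the robot, and variables do not carry over. Pictures are saved under pics/ and viewed, at most 10 in all, crops included, and the job is handed in when it is done.

Besides the shell and the picture viewer there is one more tool, called after "Request:" by a JSON object that holds its "op" and its "data". carry_out: Moves the arm, as the interface text tells. Its arguments: {"type":"object","properties":{"commands":{"type":"array"},"hand":{"type":"number"},"newtons":{"type":"number"}},"required":["commands"]}

```bash
mkdir -p pics
cat > h.py <<'E'
import numpy as np, cv2
from scipy.spatial.transform import Rotation as R
from rig import bot, get_image, camera_params, spotter
def onplane(cam,uv,z):
    p=camera_params(cam);K=np.array(p["camera_matrix"]);T=np.array(p["camera_from_world"])
    d=T[:3,:3].T@np.linalg.solve(K,[*uv,1]);c=-T[:3,:3].T@T[:3,3]
    return c+d*(z-c[2])/d[2]
E
python3 - <<'E'
from h import *
s=bot.observe();print(s["time"],s["tcp_pos"],s["eef_rot"])
for c in("top","scene"):
    cv2.imwrite(f"pics/{c}1.png",get_image(c))
    for n,z in(("selector_grip",90),("valve",0),("barb",14),("small_pointer",51)):
        for r in spotter.place_of(c,n)[:2]: print(c,n,np.round(r["at"],1),round(r["score"],2),onplane(c,r["at"],z).round(1))
E
```

```text
0.0 [ 220.72036557 -557.56591375  230.49594635] [-6.75754341e-04  9.82307830e-01  1.87272183e-01  2.07478180e-05]
top selector_grip [354.2 221. ] 0.8 [ 449.9 -136.8   90. ]
top valve [347.  217.4] 0.82 [ 462.7 -137.9    0. ]
top barb [360.4 245. ] 0.4 [ 398.6 -167.5   14. ]
top small_pointer [189.1 205.1] 0.58 [477.  223.1  51. ]
scene selector_grip [330.9 181.3] 0.84 [ 449.5 -126.1   90. ]
scene valve [327. 213.] 0.73 [ 458.8 -134.     0. ]
scene barb [353.5 212.5] 0.61 [ 400.7 -161.2   14. ]
scene small_pointer [199.1 246.4] 0.63 [480.1 224.1  51. ]
```

View pics/top1.png

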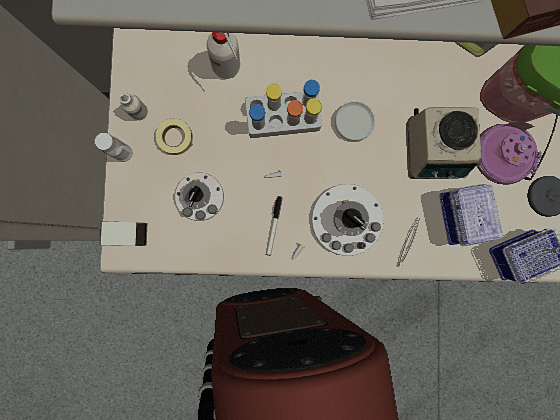

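View pics/scene1.png

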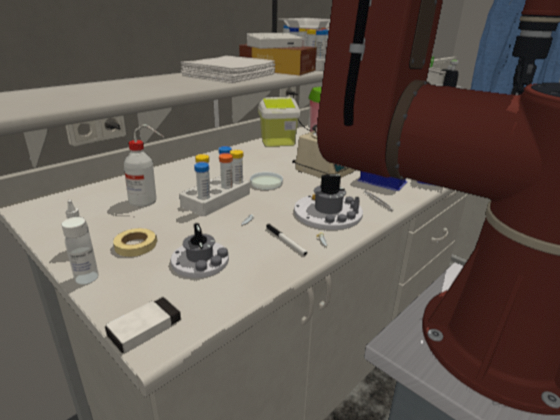

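The top view shows the larger valve at about pixel (347,218), with outlets along its lower side. The smaller valve is at about (198,196). I'll enlarge the larger one.

Run:
```python
from h import *
a=cv2.imread("pics/top1.png")[175:265,295:400];b=cv2.imread("pics/scene1.png")[160:235,285:375]
a=cv2.resize(a,(400,343),interpolation=2);b=cv2.resize(b,(400,343),interpolation=2)
cv2.imwrite("pics/crop1.png",np.hstack([a,b]))
print(camera_params("wrist"), R.from_quat(np.roll(bot.observe()["eef_rot"],-1)).as_matrix().round(3))
```

```text
{'camera_matrix': array([[325.1922621 ,   0.        , 277.99373463],
       [  0.        , 325.1922621 , 211.07757671],
       [  0.        ,   0.        ,   1.        ]]), 'hand_eye': array([[ 2.92102170e-04, -9.64482643e-01, -2.64146071e-01,
         6.68724473e+01],
       [ 9.99999954e-01,  2.60832399e-04,  1.53452350e-04,
         4.74972022e-01],
       [-7.91042744e-05, -2.64146104e-01,  9.64482675e-01,
        -1.42962128e+02],
       [ 0.00000000e+00,  0.00000000e+00,  0.00000000e+00,
         1.00000000e+00]])} [[ 0.93   0.368  0.   ]
 [ 0.368 -0.93  -0.   ]
 [-0.     0.    -1.   ]]
```

View pics/crop1.png

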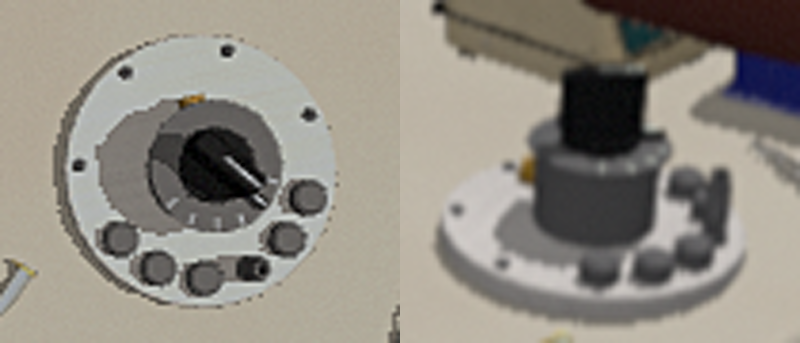

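The barb is outlet 3 counted clockwise (seen from above, starting at the right). The pointer seems to be at outlet 2, so one click is likely. I'll move above the valve and check from close by.

Request:
{"op": "carry_out", "data": {"commands": [[377,-305,0,0,0,-30],[377,-305,0,0,0,-30],[377,-305,0,0,0,-30],[377,-305,0,0,0,-30],[377,-305,0,0,0,-30],[377,-305,0,0,0,-30],[377,-305,0,0,0,-30],[377,-305,0,0,0,-30],[377,-305,0,0,0,-30],[377,-305,0,0,0,-30],[377,-305,0,0,0,-30],[377,-305,0,0,0,-30],[377,-305,0,0,0,-30],[377,-305,0,0,0,-30],[377,-305,0,0,0,-30],[377,-305,0,0,0,-30]], "hand": 1}}

```text
time: 1.83
tcp_pos: [458.8, -136.5, 231.3]
eef_rot: [0.0, 0.901, 0.435, -0.0]
wrist_force: [0.0, -0.6, 0.5]
gripper_width: 85.5
grip_force: 0.0
```

```bash
cat >> h.py <<'E'
def wrist(uv,z,s):
    p=camera_params("wrist");K=np.array(p["camera_matrix"]);H=np.array(p["hand_eye"])
    q=(np.array(uv)-K[:2,2])/K[0,0];t=np.hypot(*q)
    d=np.array([*(q/t*np.sin(t)),np.cos(t)])
    M=R.from_quat(np.roll(s["eef_rot"],-1)).as_matrix()
    c=M@H[:3,3]+s["tcp_pos"];d=M@H[:3,:3]@d
    return c+d*(z-c[2])/d[2]
def look(tag,names=(("selector_grip",90),("valve",0),("barb",14))):
    s=bot.observe();im=get_image("wrist")
    M=R.from_quat(np.roll(s["eef_rot"],-1)).as_matrix()
    print("t",s["time"],"tcp",np.round(s["tcp_pos"],1),"xyaw",np.degrees(np.arctan2(M[1,0],M[0,0])).round(2),"tilt",M[:,2].round(3))
    cv2.imwrite(f"pics/{tag}.png",im)
    for n,z in names:
        for r in spotter.place_of("wrist",n)[:2]: print(n,np.round(r["at"],1),round(r["score"],2),wrist(r["at"],z,s).round(1))
    return s
E
python3 -c "
from h import *
look('w1')"
```

```text
t 1.8333 tcp [ 458.8 -136.5  231.3] xyaw 51.52 tilt [-0. -0. -1.]
selector_grip [279.3 201.3] 0.93 [ 458.7 -139.2   90. ]
valve [278.8 185.4] 0.95 [ 456.9 -141.1    0. ]
valve [250.4 234. ] 0.57 [ 392.3 -166.7    0. ]
barb [252.3 235. ] 0.74 [ 397.3 -166.    14. ]
```

View pics/w1.png

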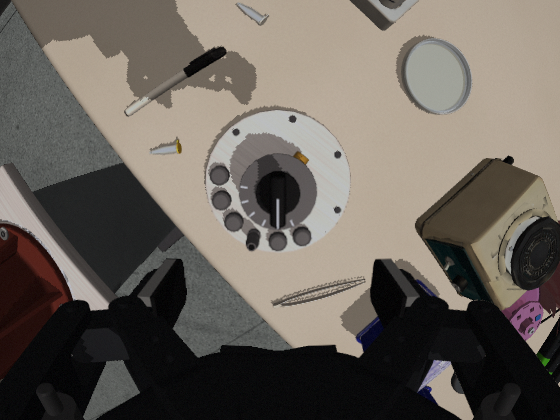

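The wrist view shows the pointer at the cap at (277,240), which is outlet 2. The barb is next clockwise at (252,240), so it is one click. I'll refine the axis and angle.

Run:
```python
from h import *
from scipy.optimize import least_squares
s=bot.observe()
px=[(302,236),(277,240),None,(233,221),(221,200),(219,174)]
P=[(i,wrist(p,27,s)[:2]) for i,p in enumerate(px) if p]
f=lambda v:np.concatenate([p-(v[:2]+66*np.array([np.cos(v[2]-i*.4363),np.sin(v[2]-i*.4363)])) for i,p in P])
r=least_squares(f,[458,-140,np.radians(230)]);print(r.x[:2],np.degrees(r.x[2])-25-180,r.fun.round(1))
a=wrist((278,199),101,s);b=wrist((278,226),80,s);b2=wrist((278,215),101,s);print(a,b2,np.degrees(np.arctan2(*(a-b2)[1::-1])))
im=cv2.imread("pics/w1.png")[130:260,200:355];cv2.imwrite("pics/w1c.png",cv2.resize(im,None,fx=4,fy=4,interpolation=2))
```

```text
[ 460.48122425 -135.10882938] 51.32501019822752 [-0.4  0.3  0.1  1.6  0.1  0.  -0.1 -1.2  0.3 -0.7]
[ 460.78295167 -134.72946663  101.        ] [ 451.84715392 -145.96952817  101.        ] 51.51546039735133
```

View pics/w1c.png

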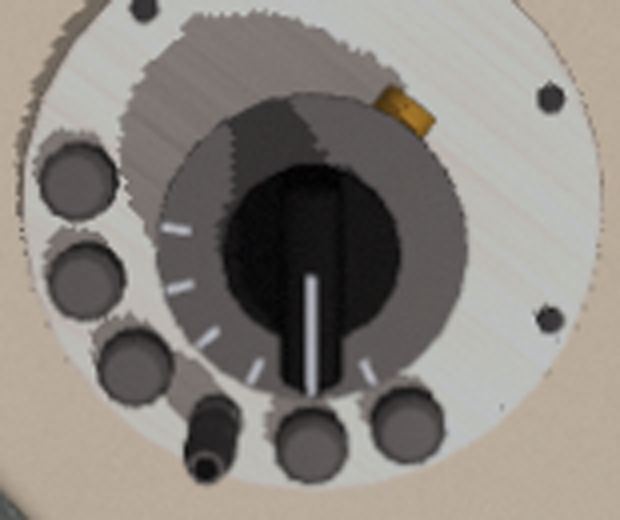

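Request:
{"op": "carry_out", "data": {"commands": [[1,0.5,40,0,0,0],[1,0.5,80,0,0,0],[1,0.5,115,0,0,0],[1,0.5,140,0,0,0],[1,0.5,152,0,0,0],[1,0.5,158,0,0,0],[1,0.5,158,0,0,0]], "hand": 0.6}}

```text
time: 2.62
tcp_pos: [459.8, -135.3, 73.0]
eef_rot: [-0.0, 0.9, 0.435, -0.0]
wrist_force: [0.1, -0.1, 0.4]
gripper_width: 51.2
grip_force: 0.0
```

Request:
{"op": "carry_out", "data": {"commands": [[0,0,0,0,0,0],[0,0,0,0,0,0],[0,0,0,0,0,0],[0,0,0,0,0,0],[0,0,0,0,0,0],[0,0,0,0,0,0],[0,0,0,0,0,0],[0,0,0,0,0,0]], "hand": 0, "newtons": 35}}

```text
time: 3.28
tcp_pos: [459.9, -134.8, 75.0]
eef_rot: [-0.0, 0.9, 0.435, -0.0]
wrist_force: [-7.9, 6.4, 12.1]
gripper_width: 13.5
grip_force: 35.3
```

Request:
{"op": "carry_out", "data": {"commands": [[0,-0.6,-1.5,0,0,0],[0,-0.6,-1.5,0,0,5],[0,-0.6,-1.5,0,0,10],[0,-0.6,-1.5,0,0,14],[0,-0.6,-1.5,0,0,18],[0,-0.6,-1.5,0,0,22],[0,-0.6,-1.5,0,0,25],[0,-0.6,-1.5,0,0,26],[0,-0.6,-1.5,0,0,26],[0,-0.6,-1.5,0,0,26]]}}

```text
time: 4.12
tcp_pos: [460.3, -135.4, 75.2]
eef_rot: [0.001, 0.975, 0.222, 0.0]
wrist_force: [2.5, -4.3, -6.2]
gripper_width: 13.0
grip_force: 35.9
```

```bash
python3 -c "
from h import *
s=look('w2');print(s['moment'],s['wrist_force'])
im=cv2.imread('pics/w2.png');cv2.imwrite('pics/w2.png',im)"
```

```text
t 4.1167 tcp [ 460.3 -135.4   75.2] xyaw 25.68 tilt [ 0.001 -0.001 -1.   ]
selector_grip [278.5 284.5] 0.64 [ 458.8 -137.    90. ]
valve [277.2 223.4] 0.97 [ 458.7 -136.3    0. ]
[-0.93774647 -0.82073527  0.04698973] [ 2.51857294 -4.2600432  -6.16223677]
```

View pics/w2.png

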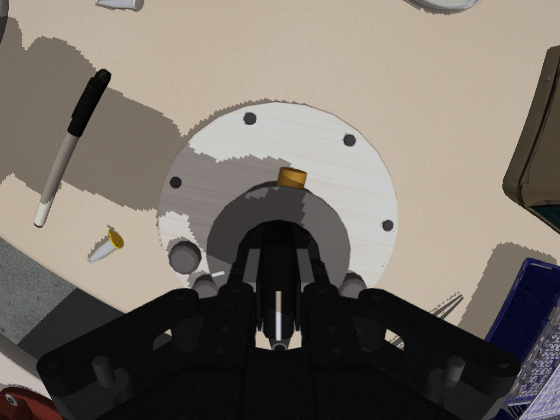

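The bar is held and its pointer now lines up with the barb at (278,348). I'll release, rise straight up and check.

Request:
{"op": "carry_out", "data": {"commands": [[0,0,0,0,0,0],[0,0,0,0,0,0],[0,0,0,0,0,0],[0,0,0,0,0,0],[0,0,0,0,0,0],[0,0,-15,0,0,0],[0,0,-50,0,0,0],[0,0,-90,0,0,0],[0,0,-130,0,0,0],[0,0,-155,0,0,0],[0,0,-155,0,0,0]], "hand": 0.7}}

```text
time: 5.23
tcp_pos: [461.6, -135.9, 236.1]
eef_rot: [0.003, 0.975, 0.222, 0.003]
wrist_force: [1.0, 0.5, 0.1]
gripper_width: 59.7
grip_force: 0.0
```

```bash
python3 -c "
from h import *
s=look('w3')
im=cv2.imread('pics/w3.png')[120:270,190:370];cv2.imwrite('pics/w3c.png',cv2.resize(im,None,fx=4,fy=4,interpolation=2))"
```

```text
t 5.2333 tcp [ 461.6 -135.9  236.1] xyaw 25.61 tilt [ 0.007 -0.005 -1.   ]
selector_grip [279.3 203.5] 0.71 [ 458.7 -140.3   90. ]
valve [273.8 241.5] 0.22 [ 392.6 -165.6    0. ]
barb [276.2 240. ] 0.61 [ 400.3 -165.2   14. ]
```

View pics/w3c.png

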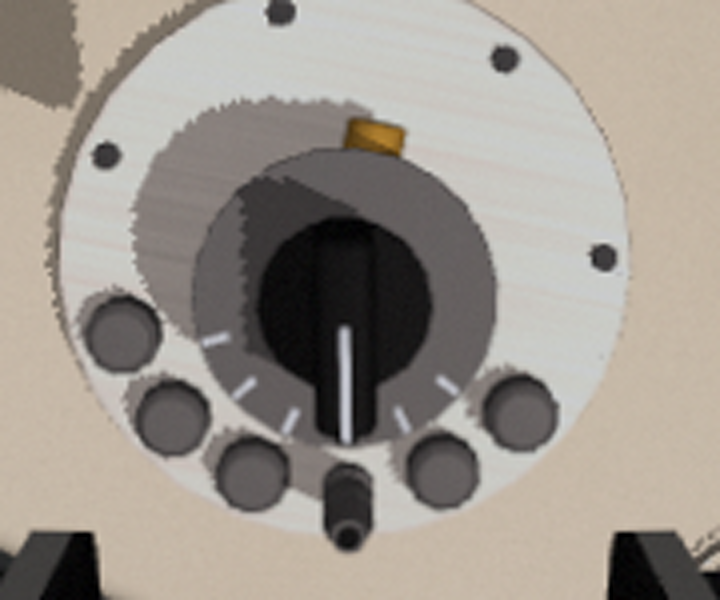

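The pointer line, at crop (345,330) to (345,440), points straight at the barb at (347,510). The gripper is clear of everything.

```bash
python3 -c "
from rig import bot
print(bot.hand_in())"
```

```text
the job is handed in; nothing more can be done
None
```

I turned the larger valve's knob one click clockwise, from the second outlet to the third, and the last picture shows its pointer at the open hose barb with the gripper clear. I never went near the smaller valve, and the job is handed in after about 5 s of robot time.

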